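Lengthen the camera boom over the counter scale by one hole

TASK

Lengthen the camera boom beside the scale to its next hole: press the spring button flush, draw the tube with the camera out until the button springs out fully in the hole of the collar, and let go with the boom locked there. Go slowly and gently: never drag the tube hard against the button, neither before it is pressed nor after it has clicked in. Leave the other things on the counter where they are.

Things in the scene. Friction and masses are not known exactly. Their poses are not given: they have to be found in the camera images.
- stand: Camera boom's stand, bolted down: dark base plate 170 x 110 mm, post with a 44 mm top block up to 182 mm high. From the post a fixed level steel pole runs inside a square aluminium tube (30 x 30 mm outside, 2 mm walls), which slides along it. Origin on the counter, straight below stand_axis. Axes as stand_axis; the post is 165 mm to -y.
- stand_axis (a point): Fixed point on the tube's axis, 160 mm above the counter, abreast of the spring button. Axes: y along the tube, from the post towards the camera: the way the boom gets longer; x level, across the tube, towards the side that bears the button; z up.
- snap_button (a joint): Spring button: domed steel stud, 10 mm thick, on the fixed pole (it stays while the tube moves), standing out to +x through a 12 mm hole in the tube's side. 0 m: fully out, 6.5 mm proud of the side; grows as pushed in; 0.0065 flush; 0.0085 under the wall; stop 0.010. Spring 2 N at first, 4 N at flush. Standing out, it locks the tube.
- button_top (a point): Top of the button's dome, 21.5 mm to +x of stand_axis when out. When it is held flush, drawing the tube (about 5 to 9 N in all) wedges it on down under the wall, so pinching tube and button together and drawing works. It then rubs along inside until the next hole comes over it, springs out by itself and locks the tube.
- boom_tube (a joint): How far the outer tube with the camera is drawn out, in m; about 0 at the start (1 mm play either way in the hole), end stop 0.098. Friction about 1 N, more when moved fast; a spring inside draws it back with 1.5 to 2.5 N, so it slides back if let go unlocked.
- boom_grip (a point): Point on the tube's axis, abreast of its first hole (with the button in it at the start); moves with the tube; axes as stand_axis. The tube's sides are bare for 20 mm to -y and 115 mm to +y. At -y a dark collar (34 mm square, 72 mm long, black thumb screw on top) is clamped round the tube, with the next hole, 12 mm, also to +x.
- tube_tail (a point): Rear end of the tube (on its axis, 122 mm to -y of boom_grip; moves with it). The hole in the collar lies somewhere from 56 to 84 mm to -y of boom_grip: it differs each time and is not measured, so the tube must be drawn out by that much, found by feel. In that hole the button stands 4.5 mm proud of the collar.
- camera_center (a point): Middle of the black camera head (52 x 44 x 50 mm, with a lens 12 mm long below) that is fixed to the tube's end, 148 mm to +y of boom_grip and 10 mm below the tube's axis; moves with the tube.
- valve: loose brass ball valve lying on the scale pan, about 67 x 34 x 47 mm; origin under its centre. Leave it where it is.
- tape_measure: loose black tape measure, 66 x 38 x 62 mm high, beside the stand; origin under its centre. Leave it where it is.
- padlock: loose brass padlock lying flat, 80 x 50 x 22 mm, beside the stand; origin under its centre. Leave it where it is.
- mouse: loose black computer mouse, 100 x 60 x 32 mm; origin under its centre. Leave it where it is.
- mug: loose white mug, 82 mm across, 95 mm high; origin under its centre. Leave it where it is.
- stapler: loose stapler, 140 x 36 x 51 mm; origin under its centre. Leave it where it is.

How it is judged:
By the outcome, as a careful person would: the job done as asked, in the order asked, and still so for the second after the job is handed in, with the robot touching nothing.
It also fails if it takes over 34 s, if anything falls off the work surface, if the arm or the gripper's body presses on something with over 40 N, if the wrist force passes 120 N, or if a joint passes its speed limit or range.

ROBOT

A 6-joint arm with a two-finger parallel gripper is mounted at the origin on the work surface. World frame = base frame: x ahead of the robot, y to its left, z up, the work surface at z = 0. Lengths are in m, angles in rad, forces in N, time in s.
With the tool pointing down it reaches from about 0.35 to 0.85 m from the base axis. Payload 8.1 kg.
Tool frame: the origin (TCP) lies midway between the tips of the shut fingers; the grasp point (between the pads) lies robot.grasp_offset behind it (robot.grasp_offset is the distance from the TCP to the grasp point, in m); z points along the fingers, y is the direction in which the jaws open and shut (so a half turn about z gives the same grasp; the last joint's range is limited). The gripper opens to 93 mm and grips with 3 to 60 N. Pads are 15 mm wide; open, the fingers measure 128 mm over their backs; the gripper's body (75 mm by 188 mm) begins 65 mm behind the grasp point.
Start: joints at [-0.085, 0.13, 1.488, -0, 1.523, -0.085], TCP at [0.6, 0, 0.219] pointing down, gripper open.
Joint ranges: [-2.96, 2.96], [-0.89, 2.26], [0.02, 2.5], [-1.34, 4.48], [0, 2.73], [-2.66, 2.66]. Speed limits (rad/s): [2.39, 2.39, 2.79, 3.14, 3.14, 3.14].

INTERFACE

Orientations are given as a rotation vector (axis times angle).
In Python, from plant import robot gives the robot as it stands.
- The arm moves only by the shell command python3 -m handwheel 'ROWS' [OPENING] [FORCE]. ROWS is text: rows parted by semicolons, each of 6 numbers parted by spaces: the shift along the world's x, y, z each as a share of 0.3 m, from -1 to 1, then the turn, a rotation vector about the world's x, y, z each as a share of 45 degrees, from -1 to 1. A call has 1 to 5 rows; each row is the pose to reach, as a shift and turn from the pose commanded when the call began; what a row does not reach only later rows make up. A row lasts 1/10 s, in which the tool goes at most 50 mm and 8.59 degrees, less where a joint would pass 70% of its speed; a pose out of reach is approached as far as the arm can. A call with a number of a shift or a turn outside -1 to 1 is refused whole. A call with a gripper value outside its range is refused whole. OPENING is the closure, from -1 (fully open) to 1 (shut), set as the call begins (- or left out, the last holds). The fingers move at their own pace and stop on an object; FORCE is the grip in N (left out, the last holds). Time passes only in rows, so rows that repeat a pose let the fingers close. It gives the time, the measured TCP pose, the force and the opening at its end, in the units of the state.
- robot.read_state(): the state, without advancing time (a new reading comes with each control period).
- robot.read_camera(name): name is "scene" or "side" or "wrist"; returns (picture, depth): 400x640x3 uint8, red, green, blue; 400x640 float32, m along the optical axis (not along the pixel's ray), 0 where there is no reading.
- robot.camera_model(name): a dict with "camera_matrix" (3x3 intrinsics, pixels), "dist" ([k1, k2, p1, p2, k3] as OpenCV has them; the pictures are not rectified), "pose" (4x4, takes a point from camera to world coordinates); the wrist camera has in their place "tool_from_camera" (4x4, takes a point from camera to tool coordinates, whose origin is the TCP and whose axes are the flange's). Camera axes: x right, y down, z forward; pixel columns grow to the right and rows downward; lengths in m; the calibration is good to about 2 mm. A picture is of the moment at which its call begins: read the wrist's pose just before it. camera_model takes no time and is no camera call.
- robot.close_job(): hands the job in, once; it reports no verdict.
Trained networks look in the newest picture that a camera, given by its name, has taken for a name from the list of things; names that differ only in an ending like _2 or _b are one class to them, and where a whole thing is asked for, a point or a joint stands for the part that bears it (a point fixed in the world has none). Each returns a list of dicts, best first, with "conf" (0 to 1); they miss things now and then, are a little off and sometimes report something else, mostly with a low value. They report only what shows in the picture. A call takes as long as a camera call.
- robot.look_for(camera, query): "rect" ([centre column, centre row, width, height] in pixels, round what is visible of it).
- robot.silhouettes(camera, query): "pixels" (400x640 bool, what is visible of it) and "rect" ([centre column, centre row, width, height] in pixels, round what is visible of it).
- robot.tip_of(camera, query): "at" ([row, column] in pixels: a listed point, or the origin of a listed thing).
The state is a dict: "t": time; "q": joint angles; "dq": joint speeds; "joint_torque": joint torques, N m; "tool_pos": TCP position; "orientation": TCP orientation; "force": force on the tool from outside, world axes, zero at the start; "wrist_torque": the same for the moment, N m; "opening": finger opening in m.
Only numpy, scipy, OpenCV 4.12 (cv2) and the standard library are available. Lean on these libraries where they do the work, as an engineer would, in place of code of your own. Each camera call takes 0.05 s, during which the arm holds its last target.

## Working session

There is one attempt and no reset: what is moved stays moved. The work goes in short steps, Python scripts to look and compute and a shell command to move; the robot and the scene stay as the last step left them, time stands still between calls to the robot, and variables do not carry over. Pictures are saved under pics/ and viewed, and the job is handed in when it is done.

```bash
ls; mkdir -p pics
python3 - <<'E'
from plant import robot
import cv2,numpy as np
print(robot.read_state()); print(robot.grasp_offset)
for c in ["scene","side","wrist"]:
    p,d=robot.read_camera(c); cv2.imwrite(f"pics/{c}0.png",p[:,:,::-1]); np.save(f"pics/{c}0.npy",d)
    m=robot.camera_model(c); print(c,m)
    for q in ["button_top","boom_grip","tube_tail","camera_center","stand","tape_measure","padlock"]:
        r=robot.tip_of(c,q); print(q,[(np.round(x["at"],1).tolist(),round(x["conf"],2)) for x in r[:2]])
E
```

```text
pics
{'t': 0.0, 'q': array([-8.53937879e-02,  1.31148884e-01,  1.48927335e+00, -9.88271308e-06,
        1.52299411e+00, -8.54234452e-02]), 'dq': array([-6.28415458e-04,  1.65179220e-04,  1.26709338e-04,  5.96324065e-05,
        4.31799688e-04,  1.55267680e-05]), 'joint_torque': array([-1.61290725e-03, -5.59853125e+01, -4.91755986e+01,  7.67333270e-02,
        3.59135563e-02, -2.97389461e-04]), 'tool_pos': array([5.99433321e-01, 7.08386920e-05, 2.17598042e-01]), 'orientation': array([-2.22042581e+00, -2.22049273e+00,  1.85646826e-03]), 'force': array([0.47807604, 0.17415052, 0.976844  ]), 'wrist_torque': array([-0.00450059, -0.00727609,  0.01249693]), 'opening': 0.09287629710857234}
0.0188
scene {'camera_matrix': array([[370.56102359,   0.        , 321.81900627],
       [  0.        , 370.56102359, 195.07453812],
       [  0.        ,   0.        ,   1.        ]]), 'dist': array([0.01560785, 0.        , 0.        , 0.        , 0.        ]), 'pose': array([[-0.14514421,  0.78851142, -0.5976478 ,  1.32730229],
       [ 0.98931893,  0.10744385, -0.09850821,  0.16261872],
       [-0.01346
[... 1225 characters left out ...]
 0.        ,   1.        ]]), 'dist': array([-0.04187533,  0.        ,  0.        ,  0.        ,  0.        ]), 'tool_from_camera': array([[-1.84159690e-04, -9.57403619e-01, -2.88752966e-01,
         8.21598135e-02],
       [ 9.99998740e-01, -6.31527764e-04,  1.45614957e-03,
         4.05104020e-04],
       [-1.57647839e-03, -2.88752334e-01,  9.57402530e-01,
        -1.66909626e-01],
       [ 0.00000000e+00,  0.00000000e+00,  0.00000000e+00,
         1.00000000e+00]])}
button_top [([120.2, 196.3], 0.72), ([277.0, 288.7], 0.58)]
boom_grip [([280.9, 266.2], 0.97)]
tube_tail []
camera_center [([122.0, 199.9], 0.87)]
stand []
tape_measure [([192.3, 369.5], 0.91)]
padlock [([223.4, 213.6], 0.69)]
```

View pics/scene0.png

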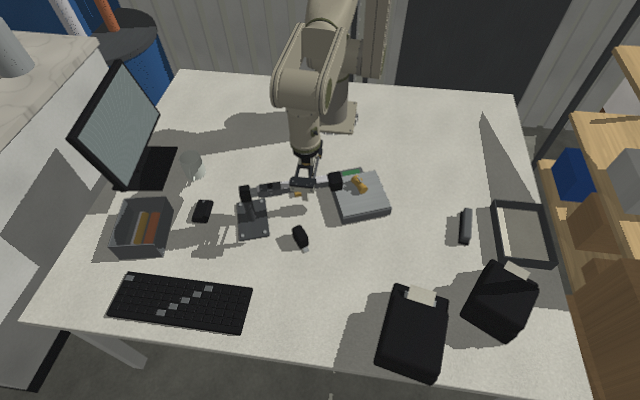

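View pics/side0.png

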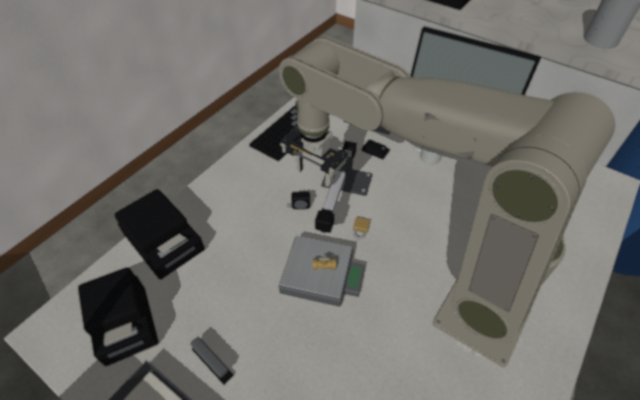

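View pics/wrist0.png

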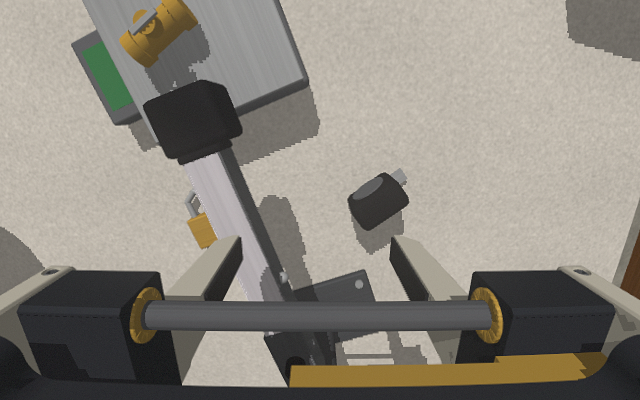

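Run:
```python
import cv2,numpy as np
p=cv2.imread("pics/scene0.png")[160:250,220:380]
q=cv2.imread("pics/wrist0.png")[180:380,180:440]
cv2.imwrite("pics/c1.png",cv2.resize(p,None,fx=5,fy=5,interpolation=cv2.INTER_CUBIC))
cv2.imwrite("pics/c2.png",cv2.resize(q,None,fx=3,fy=3,interpolation=cv2.INTER_CUBIC))
```

```text
(no output)
```

View pics/c1.png

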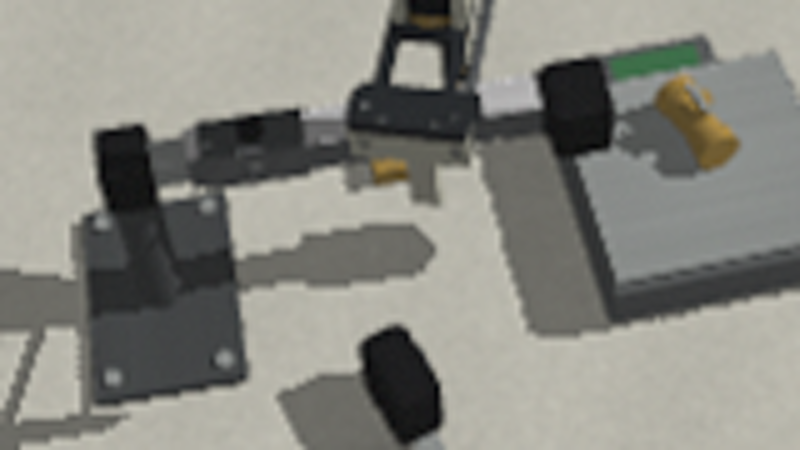

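View pics/c2.png

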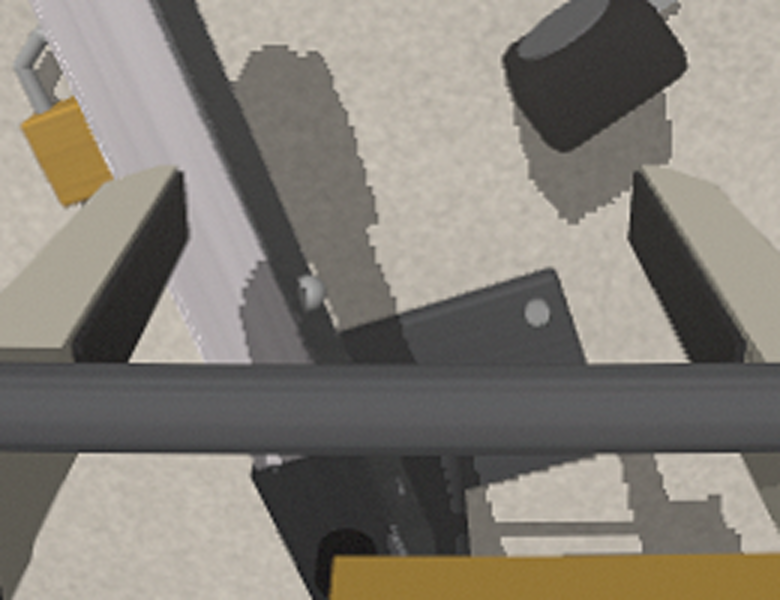

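```bash
cat > h.py <<'E'
import numpy as np,cv2
from scipy.spatial.transform import Rotation as R
from plant import robot
def T(c,s=None):
    m=robot.camera_model(c)
    if "pose" in m: return m,m["pose"]
    s=s or robot.read_state(); X=np.eye(4); X[:3,:3]=R.from_rotvec(s["orientation"]).as_matrix(); X[:3,3]=s["tool_pos"]
    return m,X@m["tool_from_camera"]
def cloud(c,d,s=None):
    m,P=T(c,s); v,u=np.mgrid[0:400,0:640]
    n=cv2.undistortPoints(np.stack([u,v],-1).reshape(-1,1,2).astype(float),m["camera_matrix"],m["dist"]).reshape(400,640,2)
    pc=np.dstack([n,np.ones((400,640))])*d[...,None]
    return pc@P[:3,:3].T+P[:3,3]
def ray(c,uv,z,s=None):
    m,P=T(c,s); n=cv2.undistortPoints(np.array([[uv]],float),m["camera_matrix"],m["dist"])[0,0]
    r=P[:3,:3]@np.array([n[0],n[1],1]); o=P[:3,3]; return o+r*(z-o[2])/r[2]
E
python3 - <<'E'
from h import *
s=robot.read_state()
d=np.load("pics/wrist0.npy"); W=cloud("wrist",d,s)
m=(abs(W[...,2]-.175)<.004)&(d>0)
m[:150]=False; m[298:]=False
v,u=np.nonzero(m); print(m.sum(),u.min(),u.max(),v.min(),v.max())
p=W[m]; k=(u>170)&(u<310); p=p[k]
print(np.median(p[:,2]))
# width edges along rows
E=[]
for r in range(165,240,5):
    uu=u[k][v[k]==r]
    if len(uu): a,b=W[r,uu.min()],W[r,uu.max()]; E.append((a+b)/2); print(r,uu.min(),uu.max(),a.round(4),b.round(4))
for px in [(282,275),(284,277),(287,279)]:
    print(px,W[px[1],px[0]].round(4), ray("wrist",px,.160,s).round(4))
D=np.load("pics/scene0.npy"); S=cloud("scene",D)
for px in [(271,193),(262,193),(280,192)]: print(px,S[px[1],px[0]].round(4))
E
```

```text
5823 162 285 150 297
0.1756409429995075
165 183 227 [0.5037 0.0468 0.1758] [0.5352 0.0461 0.1726]
170 185 229 [0.5042 0.0429 0.1748] [0.5364 0.0424 0.1728]
175 187 232 [0.5055 0.0393 0.1754] [0.5381 0.0385 0.172 ]
180 189 234 [0.5062 0.0353 0.1746] [0.5394 0.0347 0.1723]
185 192 237 [0.5082 0.0315 0.1749] [0.541  0.0306 0.1711]
190 194 238 [0.5091 0.0276 0.1746] [0.5417 0.0269 0.1721]
195 197 240 [0.5109 0.0237 0.1746] [0.5431 0.0231 0.1727]
200 199 242 [0.512  0.0198 0.1747] [0.544  0.0187 0.1711]
205 201 244 [0.5134 0.016  0.1753] [0.5453 0.0148 0.1715]
210 204 246 [0.5154 0.0121 0.1758] [0.5469 0.0112 0.1729]
215 206 248 [0.5163 0.0079 0.1752] [0.5481 0.007  0.1726]
220 209 251 [0.5179 0.0036 0.1747] [0.55   0.0026 0.1718]
225 211 252 [ 5.193e-01 -4.000e-04  1.751e-01] [ 0.5507 -0.0013  0.1727]
230 214 255 [ 0.5213 -0.0044  0.1755] [ 0.5527 -0.0057  0.1722]
235 216 257 [ 0.5228 -0.0083  0.1763] [ 0.554  -0.01    0.1722]
(282, 275) [ 0.5716 -0.0511  0.1638] [ 0.5711 -0.0533  0.16  ]
(284, 277) [ 0.5732 -0.0531  0.1636] [ 0.5728 -0.0553  0.16  ]
(287, 279) [ 0.5757 -0.0553  0.1633] [ 0.5753 -0.0573  0.16  ]
(271, 193) [ 0.5934 -0.1333  0.1546]
(262, 193) [ 0.6089 -0.1586  0.1701]
(280, 192) [ 0.5876 -0.1029  0.158 ]
```

```bash
python3 -m handwheel '-0.04 -0.05 0 0 0 0.14;-0.08 -0.1 0 0 0 0.28;-0.12 -0.15 0 0 0 0.42;-0.146 -0.199 0 0 0 0.42;-0.146 -0.199 0 0 0 0.42' -1
python3 - <<'E'
from h import *
s=robot.read_state();p,d=robot.read_camera("wrist");cv2.imwrite("pics/w1.png",p[:,:,::-1]);np.save("pics/w1.npy",d)
print(s["tool_pos"],s["orientation"],R.from_rotvec(s["orientation"]).as_matrix()[:,1],s["force"])
W=cloud("wrist",d,s)
for r in range(110,300,8):
    u=np.nonzero((abs(W[r,:,2]-.175)<.003)&(d[r]>0))[0]
    u=u[(u>150)&(u<480)]
    if len(u)>10: print(r,u.min(),u.max(),W[r,u.min()].round(4),W[r,u.max()].round(4))
E
```

```text
t: 1.7
tool_pos: [0.5556, -0.0614, 0.2188]
orientation: [1.833, 2.551, -0.001]
force: [1.2, -0.1, 1.0]
opening: 0.0932
[ 0.555631   -0.06135444  0.2187993 ] [ 1.83271544e+00  2.55108611e+00 -6.38595397e-04] [ 9.47698153e-01  3.19167988e-01 -7.78294405e-05] [ 1.20237057 -0.13039632  1.01512222]
110 292 335 [0.5142 0.0138 0.176 ] [0.5423 0.0232 0.1771]
118 293 335 [0.5164 0.0089 0.1752] [0.5441 0.0182 0.1761]
126 293 335 [0.5181 0.0038 0.1761] [0.546  0.0131 0.1756]
134 293 335 [ 0.5198 -0.0014  0.1764] [0.5478 0.0079 0.1754]
142 293 335 [ 0.5214 -0.0067  0.1762] [0.5496 0.0027 0.1763]
150 294 335 [ 0.5237 -0.0121  0.1751] [ 0.5516 -0.0027  0.1752]
158 294 335 [ 0.5255 -0.0175  0.1752] [ 0.5536 -0.0081  0.1753]
166 294 334 [ 0.5272 -0.023   0.1757] [ 0.5548 -0.0137  0.1758]
174 294 334 [ 0.529  -0.0287  0.1754] [ 0.5567 -0.0192  0.1762]
182 295 334 [ 0.5315 -0.0339  0.1767] [ 0.5589 -0.0251  0.175 ]
190 295 334 [ 0.5333 -0.0398  0.1763] [ 0.5608 -0.0307  0.176 ]
198 295 334 [ 0.5352 -0.0458  0.176 ] [ 0.5629 -0.0366  0.1755]
206 295 334 [ 0.537  -0.0519  0.1757] [ 0.565  -0.0424  0.176 ]
214 296 334 [ 0.5397 -0.0576  0.1761] [ 0.5673 -0.0487  0.1753]
222 296 334 [ 0.5417 -0.0641  0.1754] [ 0.5693 -0.0546  0.176 ]
230 296 334 [ 0.5437 -0.0706  0.1752] [ 0.5715 -0.0607  0.1763]
238 296 334 [ 0.5456 -0.0767  0.176 ] [ 0.5738 -0.0671  0.1761]
246 297 334 [ 0.5485 -0.0834  0.175 ] [ 0.5763 -0.0739  0.1754]
254 297 334 [ 0.5506 -0.09    0.1753] [ 0.5786 -0.0804  0.1758]
262 297 334 [ 0.5527 -0.0965  0.1759] [ 0.5809 -0.0869  0.1761]
270 298 336 [ 0.5558 -0.1038  0.1749] [ 0.5859 -0.0954  0.172 ]
278 297 335 [ 0.5569 -0.1093  0.1779] [ 0.5861 -0.0995  0.1779]
286 296 336 [ 0.5585 -0.1173  0.1769] [ 0.5896 -0.1067  0.1772]
294 297 336 [ 0.5614 -0.1239  0.1777] [ 0.5922 -0.1139  0.1773]
```

View pics/w1.png

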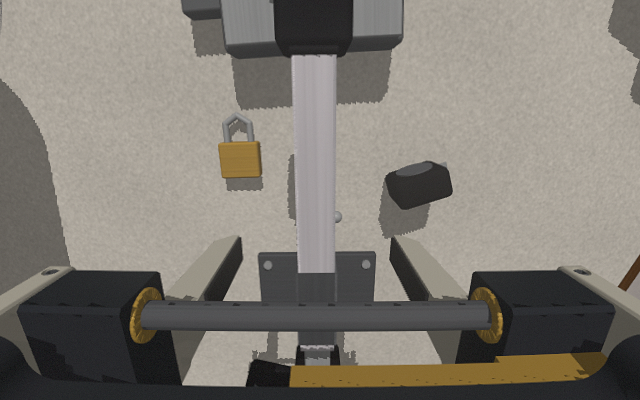

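Run:
```python
from h import *
s=robot.read_state();d=np.load("pics/w1.npy");p=cv2.imread("pics/w1.png")
cv2.imwrite("pics/w1c.png",cv2.resize(p[190:300,270:370],None,fx=5,fy=5,interpolation=cv2.INTER_NEAREST))
W=cloud("wrist",d,s); a=np.radians(19.1); ex=np.array([np.cos(a),np.sin(a)]);ey=np.array([-np.sin(a),np.cos(a)])
L=np.dstack([(W[...,:2]-s["tool_pos"][:2])@ex,(W[...,:2]-s["tool_pos"][:2])@ey,W[...,2]])
for r in (206,254): print("centre x",L[r,295:335,0][[1,38]])
for r in range(206,228,2): print(r,[tuple((L[r,u]*1000).round(0).astype(int).tolist()) for u in (336,338,340,342)])
# next: button rays
print([tuple(((ray("wrist",(339,v),.163,s)[:2]-s["tool_pos"][:2])@ey*1000).round(1) for v in (211,216,221))])
print("collar edge",[ (r,(L[r,315]*1000).round(1)) for r in (266,268,270,272,274,276)])
```

```text
centre x [-0.01365257  0.01427321]
centre x [-0.02753849  0.01474013]
206 [(29, -41, 0), (32, -41, 1), (35, -41, 1), (38, -41, 1)]
208 [(29, -44, 1), (32, -44, 1), (35, -44, 2), (38, -44, 1)]
210 [(29, -47, 0), (32, -47, 1), (35, -47, 1), (38, -47, 1)]
212 [(18, 6, 163), (19, 5, 163), (35, -50, 1), (38, -50, 1)]
214 [(18, 4, 164), (19, 4, 164), (21, 4, 162), (38, -53, 1)]
216 [(17, 3, 166), (19, 3, 165), (21, 2, 163), (38, -56, 0)]
218 [(17, 1, 166), (19, 2, 166), (21, 1, 163), (38, -59, 1)]
220 [(17, 0, 166), (19, -1, 165), (21, -1, 163), (38, -62, 0)]
222 [(18, -2, 165), (19, -3, 164), (35, -65, 1), (38, -65, 0)]
224 [(30, -68, 2), (32, -68, 1), (35, -67, 3), (38, -68, 0)]
226 [(30, -71, 0), (32, -71, 1), (35, -71, 2), (38, -72, -1)]
[(np.float64(6.4), np.float64(2.1), np.float64(-2.2))]
collar edge [(266, array([  0.2, -36.1, 175.6])), (268, array([  0.2, -37.6, 176.4])), (270, array([  0.2, -40. , 175.3])), (272, array([  0.2, -42.1, 174.8])), (274, array([  0.2, -42.5, 177.3])), (276, array([  0.2, -43.9, 178.1]))]
```

View pics/w1c.png

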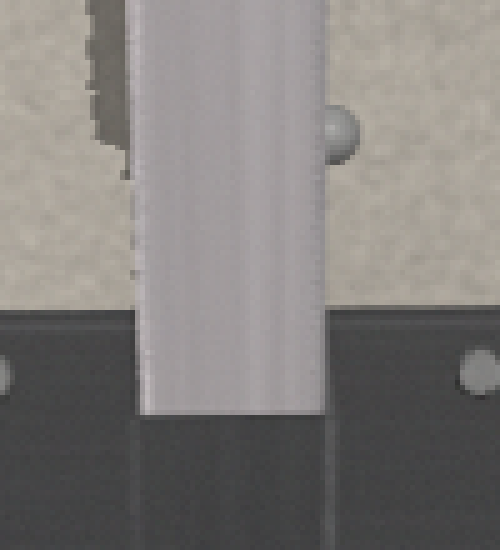

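```bash
python3 -m handwheel '-0.001 0.006 -0.08 0 0 0.011;-0.001 0.006 -0.16 0 0 0.011;-0.001 0.006 -0.23 0 0 0.011;-0.001 0.006 -0.259 0 0 0.011;-0.001 0.006 -0.259 0 0 0.011'
python3 - <<'E'
from h import *
s=robot.read_state();p,d=robot.read_camera("wrist");cv2.imwrite("pics/w2.png",p[:,:,::-1]);np.save("pics/w2.npy",d)
p2,d2=robot.read_camera("scene");cv2.imwrite("pics/s2.png",cv2.resize(p2[150:230,220:380,::-1],None,fx=5,fy=5,interpolation=cv2.INTER_CUBIC))
W=cloud("wrist",d,s); Rm=R.from_rotvec(s["orientation"]).as_matrix(); L=(W-s["tool_pos"])@Rm
print(s["force"],s["tool_pos"])
for r in range(180,296,12):
    u=np.nonzero((abs(W[r,:,2]-.175)<.003)&(d[r]>0))[0]; u=u[(u>200)&(u<430)]
    if len(u)>10: print(r,u.min(),u.max(),(1000*L[r,u.min()]).round(1),(1000*L[r,u.max()]).round(1))
E
```

```text
t: 2.25
tool_pos: [0.5551, -0.0572, 0.1394]
orientation: [-1.815, -2.561, 0.002]
force: [-0.2, -0.2, -0.0]
opening: 0.0929
[-0.17083751 -0.16196205 -0.0177652 ] [ 0.55512641 -0.05724278  0.13941878]
180 281 345 [ 52.6 -15.  -35.7] [ 52.8  14.4 -36.5]
192 281 345 [ 47.2 -15.1 -36.7] [ 47.2  14.5 -36.8]
204 281 344 [ 41.4 -15.3 -36.9] [ 41.1  14.3 -35.9]
216 282 344 [ 35.2 -15.1 -36.3] [ 35.5  14.4 -37.1]
228 282 343 [ 29.2 -15.2 -36.5] [ 29.2  14.1 -36.4]
240 283 343 [ 22.4 -15.1 -35.5] [ 23.5  14.1 -37.9]
252 283 343 [ 16.1 -15.3 -35.7] [ 16.6  14.4 -36.8]
264 201 429 [ 10.6 -56.1 -38.2] [ 10.5  57.4 -38.3]
276 224 408 [  3.5 -45.4 -37.7] [  3.3  47.8 -37.5]
288 226 407 [ -4.1 -45.4 -36.7] [ -3.2  47.7 -38.3]
```

View pics/w2.png

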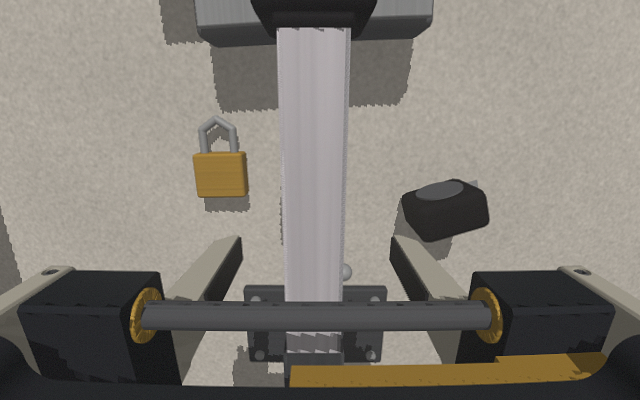

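View pics/s2.png

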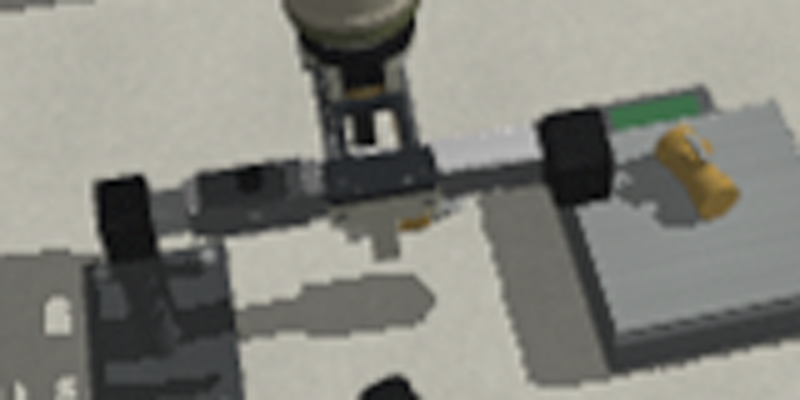

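Run:
```python
from h import *
s=robot.read_state();d=np.load("pics/w2.npy");p=cv2.imread("pics/w2.png")
cv2.imwrite("pics/w2c.png",cv2.resize(p[250:300,310:370],None,fx=8,fy=8,interpolation=cv2.INTER_NEAREST))
print(s["tool_pos"],s["dq"])
W=cloud("wrist",d,s); Rm=R.from_rotvec(s["orientation"]).as_matrix(); L=(W-s["tool_pos"])@Rm*1000
for r in range(258,288,2): print(r,[tuple(np.r_[L[r,u,:2],W[r,u,2]*1000].round(1).tolist()) for u in (345,348,350)])
print(-18.8, L[272,315])
```

```text
[ 0.5565604  -0.0577326   0.14187501] [-0.0009729  -0.01369911 -0.01358695 -0.00046266 -0.00185132 -0.0039846 ]
258 [(-79.7, 35.5, 2.6), (-78.9, 38.8, 4.2), (-79.3, 41.2, 3.4)]
260 [(-82.4, 35.6, 2.5), (-82.1, 39.0, 3.2), (-81.5, 41.2, 4.2)]
262 [(-83.7, 35.4, 4.9), (-84.5, 39.1, 3.5), (-84.6, 41.4, 3.3)]
264 [(1.9, 17.3, 164.2), (-86.9, 39.1, 3.9), (-86.7, 41.4, 4.2)]
266 [(1.3, 17.2, 165.4), (1.1, 18.9, 165.0), (-89.9, 41.6, 3.2)]
268 [(0.7, 17.1, 166.6), (0.1, 18.9, 165.4), (-1.1, 20.3, 163.4)]
270 [(0.0, 17.0, 167.5), (-0.8, 18.8, 166.1), (-1.2, 20.0, 165.4)]
272 [(-0.8, 17.0, 168.2), (-0.8, 18.6, 168.1), (-1.8, 19.9, 166.5)]
274 [(-2.1, 17.0, 168.1), (-2.7, 18.8, 167.1), (-3.1, 20.0, 166.4)]
276 [(-3.2, 17.0, 168.3), (-3.7, 18.8, 167.5), (-4.6, 20.1, 166.0)]
278 [(-4.7, 17.1, 167.9), (-5.2, 18.9, 167.1), (-105.8, 42.2, 3.7)]
280 [(-6.3, 17.2, 167.3), (-107.7, 39.7, 4.9), (-108.8, 42.3, 3.2)]
282 [(-111.2, 36.3, 3.8), (-111.2, 39.9, 3.7), (-111.3, 42.4, 3.6)]
284 [(-114.1, 36.5, 3.5), (-114.3, 40.1, 3.2), (-113.8, 42.4, 4.0)]
286 [(-113.7, 36.0, 8.4), (-113.5, 39.5, 8.8), (-114.1, 42.0, 7.8)]
-18.8 [  4.98745674   0.61146317 -36.06094767]
```

View pics/w2c.png

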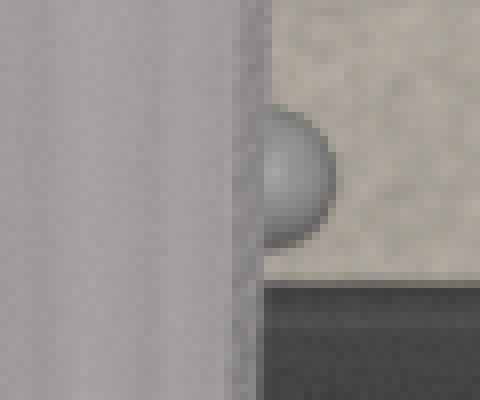

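```bash
python3 -m handwheel '0.003 -0.01 0 0 0 0;0.003 -0.01 0 0 0 0;0.003 -0.01 0 0 0 0'
python3 - <<'E'
from h import *
s=robot.read_state();p,d=robot.read_camera("wrist");s2=robot.read_state()
cv2.imwrite("pics/w3c.png",cv2.resize(p[250:300,310:370,::-1],None,fx=8,fy=8,interpolation=cv2.INTER_NEAREST))
print(s["tool_pos"],s2["tool_pos"],s["dq"])
W=cloud("wrist",d,s); Rm=R.from_rotvec(s["orientation"]).as_matrix(); L=(W-s["tool_pos"])@Rm*1000
for r in range(254,288,2): print(r,[tuple(np.r_[L[r,u,:2],W[r,u,2]*1000].round(1).tolist()) for u in (345,348,350)])
E
```

```text
t: 2.65
tool_pos: [0.5574, -0.0612, 0.1418]
orientation: [1.815, 2.562, 0.001]
force: [-0.8, -0.4, 0.6]
opening: 0.0931
[ 0.55737506 -0.06115236  0.14183482] [ 0.557181   -0.06105439  0.14159355] [ 7.64311253e-04  3.70919226e-04  8.36696260e-03 -2.81186460e-05
  1.03788820e-04  2.76554639e-04]
254 [(-74.7, 35.4, 2.4), (-75.4, 39.0, 1.0), (-75.9, 41.5, 0.0)]
256 [(5.4, 17.4, 161.5), (-78.1, 39.1, 0.8), (-77.7, 41.4, 1.5)]
258 [(4.8, 17.3, 162.7), (3.7, 19.3, 160.6), (-80.4, 41.5, 1.4)]
260 [(3.9, 17.3, 163.2), (3.7, 19.0, 162.9), (-82.9, 41.6, 1.7)]
262 [(3.6, 17.2, 164.9), (3.3, 18.9, 164.5), (-85.9, 41.7, 1.0)]
264 [(2.9, 17.1, 165.9), (1.7, 19.0, 163.9), (-88.5, 41.8, 1.1)]
266 [(1.0, 17.3, 164.8), (0.8, 19.0, 164.5), (-91.3, 42.0, 0.7)]
268 [(0.3, 17.2, 165.8), (-1.1, 19.1, 163.4), (-94.0, 42.1, 0.8)]
270 [(-1.5, 17.3, 164.8), (-96.9, 39.8, 0.5), (-95.9, 42.0, 2.2)]
272 [(-99.1, 36.2, 1.2), (-99.8, 39.9, 0.1), (-99.1, 42.2, 1.2)]
274 [(-101.7, 36.3, 1.5), (-101.3, 39.8, 2.2), (-102.4, 42.4, 0.2)]
276 [(-104.7, 36.4, 1.0), (-105.0, 40.1, 0.5), (-104.7, 42.4, 1.0)]
278 [(-107.2, 36.4, 1.4), (-107.1, 40.0, 1.5), (-107.3, 42.5, 1.2)]
280 [(-110.8, 36.7, 0.0), (-110.3, 40.2, 0.8), (-111.2, 42.8, -0.6)]
282 [(-108.7, 35.9, 7.7), (-109.1, 39.5, 7.1), (-108.9, 41.8, 7.5)]
284 [(-109.7, 35.6, 10.5), (-109.9, 39.2, 10.1), (-109.8, 41.6, 10.2)]
286 [(-110.3, 35.4, 13.6), (-111.3, 39.1, 12.1), (-112.3, 41.6, 10.7)]
```

View pics/w3c.png

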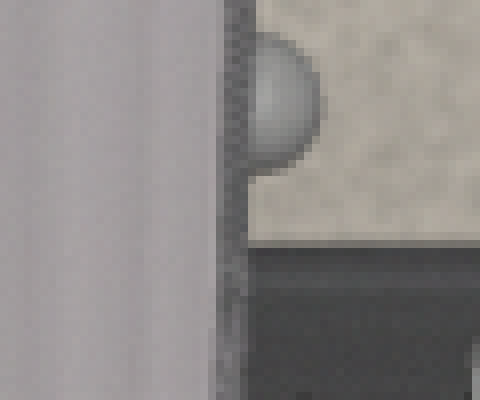

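```bash
python3 -m handwheel '0 0 0 0 0 0;0 0 0 0 0 0;0 0 0 0 0 0;0 0 0 0 0 0;0 0 0 0 0 0' -0.03 10; python3 -m handwheel '0 0 0 0 0 0;0 0 0 0 0 0;0 0 0 0 0 0' 0.2 10
```

```text
t: 3.2
tool_pos: [0.5568, -0.0609, 0.1409]
orientation: [-1.815, -2.564, 0.0]
force: [0.7, -0.8, -0.6]
opening: 0.0579
t: 3.5
tool_pos: [0.557, -0.0608, 0.141]
orientation: [1.815, 2.564, 0.001]
force: [3.5, 0.2, -1.0]
opening: 0.038
```

```bash
python3 -m handwheel '0 0 0 0 0 0;0 0 0 0 0 0' 0.29 12; python3 -m handwheel '0 0 0 0 0 0;0 0 0 0 0 0;0 0 0 0 0 0' 0.5 12
```

```text
t: 3.7
tool_pos: [0.5568, -0.0609, 0.141]
orientation: [1.815, 2.564, -0.0]
force: [0.6, 0.3, 0.3]
opening: 0.0333
t: 4.0
tool_pos: [0.5553, -0.0615, 0.1409]
orientation: [-1.815, -2.562, 0.004]
force: [-9.0, -1.6, 5.3]
opening: 0.0302
```

```bash
python3 -m handwheel '-0.0025 -0.001 0 0 0 0;-0.005 -0.0017 0 0 0 0;-0.005 -0.0017 0 0 0 0'  - 16
```

```text
t: 4.3
tool_pos: [0.5553, -0.0615, 0.141]
orientation: [1.815, 2.564, -0.0]
force: [-0.1, -0.3, 0.8]
opening: 0.0301
```

```bash
python3 -c "
from plant import robot
for i in range(3):
    p=robot.read_camera('scene')[0] if i<2 else 0; s=robot.read_state(); print(s['force'].round(2),s['wrist_torque'].round(2),s['tool_pos'].round(4),s['opening'])"
```

```text
[-0.37  0.28  1.71] [-0.13  0.23 -0.08] [ 0.5553 -0.0615  0.141 ] 0.029799889939820065
[-1.22 -2.15  1.23] [-0.18  0.28 -0.03] [ 0.5553 -0.0615  0.141 ] 0.029949164845037908
[-1.22 -2.15  1.23] [-0.18  0.28 -0.03] [ 0.5553 -0.0615  0.141 ] 0.029949164845037908
```

```bash
python3 -m handwheel '-0.0011 0.0031 0 0 0 0;-0.0022 0.0063 0 0 0 0;-0.0033 0.0094 0 0 0 0'
```

```text
t: 4.7
tool_pos: [0.5545, -0.0593, 0.141]
orientation: [1.815, 2.563, -0.001]
force: [0.5, -5.7, -0.1]
opening: 0.0301
```

```bash
python3 -m handwheel '-0.0011 0.0031 0 0 0 0;-0.0022 0.0063 0 0 0 0;-0.0033 0.0094 0 0 0 0;-0.0044 0.0126 0 0 0 0'
```

```text
t: 5.1
tool_pos: [0.5536, -0.0564, 0.141]
orientation: [1.815, 2.561, -0.002]
force: [3.8, -8.6, -2.1]
opening: 0.03
```

```bash
cat > look.py <<'E'
import sys
from h import *
s=robot.read_state();p,d=robot.read_camera("wrist");cv2.imwrite(f"pics/{sys.argv[1]}.png",p[:,:,::-1]);np.save(f"pics/{sys.argv[1]}.npy",d)
g=cv2.cvtColor(p,cv2.COLOR_RGB2GRAY)[:,300:330].mean(1)
print("head edge profile",[(r,int(g[r])) for r in range(14,44,2)], "collar",[(r,int(g[r])) for r in range(330,360,2)]); s=robot.read_state();print(s["force"].round(1),s["tool_pos"].round(4))
E
python3 look.py w4
python3 - <<'E'
import cv2
g=cv2.imread("pics/w2.png",0)[:,300:330].mean(1);print([(r,int(g[r])) for r in range(14,44,2)],[(r,int(g[r])) for r in range(330,360,2)])
E
```

```text
head edge profile [(14, 36), (16, 34), (18, 133), (20, 157), (22, 172), (24, 171), (26, 172), (28, 172), (30, 172), (32, 172), (34, 172), (36, 172), (38, 171), (40, 171), (42, 171)] collar [(330, 54), (332, 159), (334, 123), (336, 95), (338, 97), (340, 96), (342, 97), (344, 84), (346, 38), (348, 43), (350, 53), (352, 64), (354, 64), (356, 64), (358, 63)]
[ 2.9 -8.3 -2.5] [ 0.5535 -0.0563  0.141 ]
[(14, 42), (16, 41), (18, 39), (20, 38), (22, 36), (24, 35), (26, 28), (28, 158), (30, 158), (32, 168), (34, 168), (36, 168), (38, 168), (40, 168), (42, 168)] [(330, 52), (332, 161), (334, 123), (336, 96), (338, 94), (340, 94), (342, 94), (344, 94), (346, 94), (348, 93), (350, 112), (352, 128), (354, 59), (356, 63), (358, 62)]
```

View pics/w4.png

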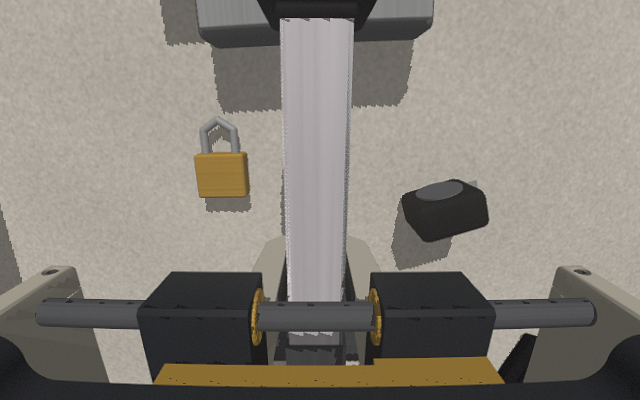

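```bash
python3 -m handwheel '-0.0011 0.0031 0 0 0 0;-0.0022 0.0063 0 0 0 0;-0.0033 0.0094 0 0 0 0;-0.0044 0.0126 0 0 0 0' - 20; python3 look.py w5
```

```text
t: 5.55
tool_pos: [0.5519, -0.0518, 0.141]
orientation: [1.815, 2.562, -0.001]
force: [0.9, -4.8, -0.9]
opening: 0.0296
head edge profile [(14, 35), (16, 34), (18, 149), (20, 165), (22, 173), (24, 173), (26, 172), (28, 173), (30, 172), (32, 172), (34, 172), (36, 173), (38, 172), (40, 172), (42, 172)] collar [(330, 55), (332, 160), (334, 124), (336, 95), (338, 97), (340, 97), (342, 97), (344, 85), (346, 38), (348, 43), (350, 52), (352, 64), (354, 64), (356, 64), (358, 64)]
[ 0.4 -2.5  0.7] [ 0.5518 -0.0515  0.141 ]
```

```bash
python3 -m handwheel '-0.0022 0.0063 0 0 0 0;-0.0044 0.0126 0 0 0 0;-0.0066 0.0189 0 0 0 0;-0.0088 0.0252 0 0 0 0;-0.011 0.0315 0 0 0 0'
```

```text
t: 6.1
tool_pos: [0.5486, -0.0422, 0.141]
orientation: [1.815, 2.563, -0.001]
force: [1.5, -6.1, -1.2]
opening: 0.0299
```

```bash
python3 -m handwheel '-0.0022 0.0063 0 0 0 0;-0.0044 0.0126 0 0 0 0;-0.0066 0.0189 0 0 0 0;-0.0088 0.0252 0 0 0 0;-0.011 0.0315 0 0 0 0'
```

```text
t: 6.6
tool_pos: [0.5453, -0.0328, 0.141]
orientation: [1.815, 2.563, -0.001]
force: [0.7, -6.1, -1.4]
opening: 0.0298
```

```bash
python3 -m handwheel '-0.0022 0.0063 0 0 0 0;-0.0044 0.0126 0 0 0 0;-0.0066 0.0189 0 0 0 0;-0.0088 0.0252 0 0 0 0;-0.011 0.0315 0 0 0 0'; python3 look.py w6
```

```text
t: 7.1
tool_pos: [0.542, -0.0233, 0.141]
orientation: [1.815, 2.563, -0.001]
force: [1.7, -5.9, -0.3]
opening: 0.0301
head edge profile [(14, 37), (16, 35), (18, 148), (20, 166), (22, 176), (24, 176), (26, 176), (28, 175), (30, 176), (32, 176), (34, 176), (36, 176), (38, 176), (40, 175), (42, 175)] collar [(330, 55), (332, 166), (334, 130), (336, 100), (338, 98), (340, 99), (342, 99), (344, 86), (346, 39), (348, 44), (350, 54), (352, 65), (354, 66), (356, 65), (358, 65)]
[-0.2 -1.5  0.8] [ 0.5418 -0.0228  0.141 ]
```

```bash
python3 -m handwheel '-0.0022 0.0063 0 0 0 0;-0.0044 0.0126 0 0 0 0;-0.0066 0.0189 0 0 0 0;-0.0088 0.0252 0 0 0 0;-0.0088 0.0252 0 0 0 0'; python3 -c "
from plant import robot
import numpy as np
s=robot.read_state()['tool_pos'];print(np.hypot(s[0]-.5553,s[1]+.0615))"
```

```text
t: 7.65
tool_pos: [0.5391, -0.0151, 0.141]
orientation: [1.815, 2.564, -0.0]
force: [-0.1, -3.6, -0.2]
opening: 0.03
0.04917900176049887
```

Run:
```python
from h import *
p,d=robot.read_camera("scene");cv2.imwrite("pics/s3.png",cv2.resize(p[160:220,230:350,::-1],None,fx=6,fy=6,interpolation=cv2.INTER_CUBIC))
S=cloud("scene",d); np.save("pics/s3.npy",S)
```

```text
(no output)
```

View pics/s3.png

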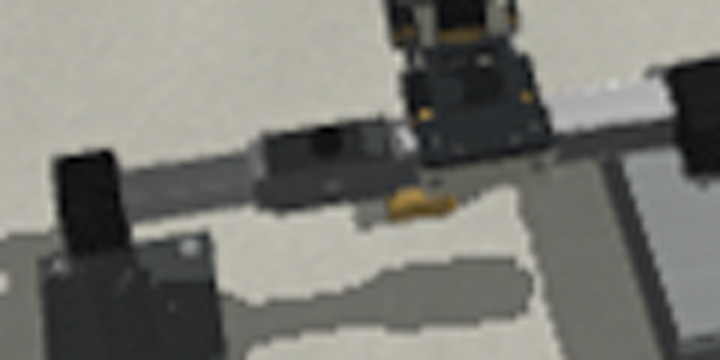

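Run:
```python
from h import *
a=np.radians(19.2); ex=np.array([np.cos(a),np.sin(a),0]);ey=np.array([-np.sin(a),np.cos(a),0]); A=np.array([.5565-.0,-.061,.16])
m,P=T("scene")
for n,px,sh in [("s0",(270.6,193.4),0),("s3",(285.5,190.5),.0492)]:
    q=cv2.undistortPoints(np.array([[px]],float),m["camera_matrix"],m["dist"])[0,0]; r=P[:3,:3]@[q[0],q[1],1]; o=P[:3,3]
    t=(.017-(o-A)@ex)/(r@ex); w=o+t*r; print(n,(w-A)@ey-sh,w[2])
for n in ["scene0","s3"]:
    f=("pics/scene0.png",None) if n=="scene0" else None
g=cv2.imread("pics/scene0.png",0); print(g[188:199,258:284])
```

```text
s0 -0.08171857133825174 0.1602912829791142
s3 -0.07992152926730231 0.16324303854477085
[[107  71  52  56  48  41  42  42  43  38  34  29  30  33  41  43  42  44
   44  44  43  42  61  91  94  84]
 [106  80  60  60  49  43  43  42  41  53  57  61  64  62  54  46  44  48
   47  48  49  51  57  72  68  57]
 [106  85  52  41  42  44  44  44  43  69  67  72  73  69  61  51  51  52
   53  55  56  56  57  56  56  55]
 [ 95  76  52  47  50  50  49  51  51  66  60  53  51  52  54  55  55  55
   56  57  58  57  55  57  55  56]
 [ 70  56  52  55  55  55  57  58  57  58  57  59  66  70  62  57  55  55
   58  58  58  57  56  57  55  53]
 [ 55  54  55  55  55  55  57  57  58  59  55  59  72  77  65  55  55  56
   56  56  56  55  53  51  82  89]
 [ 58  54  55  55  55  57  58  58  58  58  55  52  61  60  56  54  53  55
   54  52  51  49  58  79 141 157]
 [ 59  51  53  55  57  57  57  56  55  52  52  50  59  54  48  63  86  91
   86 102 128 134 139 149 180 191]
 [ 94  52  48  52  54  55  52  48  46  61  83  90  89 104 129 142 154 157
  153 164 184 190 189 189 186 185]
 [145 113 130  96  87  75  86 127 135 139 151 155 154 166 186 190 190 190
  188 187 185 185 184 185 184 184]
 [151 144 158 111  97  85  97 178 192 188 187 187 188 187 186 185 185 186
  186 185 184 183 183 183 184 184]]
```

```bash
python3 -m handwheel '-0.0016 0.0047 0 0 0 0;-0.0033 0.0094 0 0 0 0;-0.005 0.0142 0 0 0 0;-0.0066 0.0189 0 0 0 0'
```

```text
t: 8.1
tool_pos: [0.5373, -0.0099, 0.141]
orientation: [1.815, 2.563, -0.001]
force: [1.7, -5.5, -0.4]
opening: 0.0301
```

```bash
python3 -m handwheel '-0.0011 0.0031 0 0 0 0;-0.0022 0.0063 0 0 0 0;-0.0033 0.0094 0 0 0 0'
```

```text
t: 8.4
tool_pos: [0.5363, -0.007, 0.141]
orientation: [1.815, 2.563, -0.001]
force: [1.2, -5.3, -1.2]
opening: 0.0298
```

```bash
python3 -m handwheel '-0.0011 0.0031 0 0 0 0;-0.0022 0.0063 0 0 0 0;-0.0033 0.0094 0 0 0 0'
```

```text
t: 8.7
tool_pos: [0.5353, -0.0042, 0.141]
orientation: [1.815, 2.563, -0.001]
force: [1.9, -6.2, -0.5]
opening: 0.03
```

```bash
python3 -m handwheel '-0.0011 0.0031 0 0 0 0;-0.0022 0.0063 0 0 0 0;-0.0033 0.0094 0 0 0 0'
```

```text
t: 9.0
tool_pos: [0.5343, -0.0014, 0.1409]
orientation: [1.815, 2.563, -0.001]
force: [1.1, -5.5, 0.2]
opening: 0.0301
```

```bash
python3 -m handwheel '-0.0011 0.0031 0 0 0 0;-0.0022 0.0063 0 0 0 0;-0.0033 0.0094 0 0 0 0'
```

```text
t: 9.3
tool_pos: [0.5334, 0.0015, 0.141]
orientation: [1.815, 2.563, -0.001]
force: [1.7, -6.1, -1.2]
opening: 0.0294
```

```bash
python3 -m handwheel '-0.0011 0.0031 0 0 0 0;-0.0022 0.0063 0 0 0 0;-0.0033 0.0094 0 0 0 0'
```

```text
t: 9.6
tool_pos: [0.5324, 0.0043, 0.141]
orientation: [1.815, 2.563, -0.001]
force: [0.5, -5.2, 0.2]
opening: 0.03
```

```bash
python3 -m handwheel '-0.0011 0.0031 0 0 0 0;-0.0022 0.0063 0 0 0 0;-0.0033 0.0094 0 0 0 0'
```

```text
t: 9.9
tool_pos: [0.5314, 0.0072, 0.141]
orientation: [1.815, 2.563, -0.0]
force: [1.0, -4.6, -0.2]
opening: 0.0297
```

```bash
python3 -m handwheel '-0.0005 0.0016 0 0 0 0;-0.0011 0.0031 0 0 0 0;-0.0016 0.0047 0 0 0 0'
```

```text
t: 10.2
tool_pos: [0.5307, 0.009, 0.1409]
orientation: [-1.815, -2.564, -0.0]
force: [0.6, -3.5, 1.2]
opening: 0.03
```

```bash
python3 -m handwheel '-0.0005 0.0016 0 0 0 0;-0.0011 0.0031 0 0 0 0;-0.0016 0.0047 0 0 0 0'; python3 look.py w7
```

```text
t: 10.5
tool_pos: [0.5301, 0.0107, 0.141]
orientation: [-1.815, -2.564, -0.0]
force: [-0.7, -0.1, 1.0]
opening: 0.0296
head edge profile [(14, 36), (16, 34), (18, 132), (20, 165), (22, 172), (24, 172), (26, 172), (28, 172), (30, 172), (32, 172), (34, 172), (36, 172), (38, 172), (40, 172), (42, 172)] collar [(330, 54), (332, 166), (334, 137), (336, 108), (338, 96), (340, 96), (342, 96), (344, 85), (346, 39), (348, 42), (350, 51), (352, 62), (354, 64), (356, 64), (358, 64)]
[-1.9  0.8  2.1] [0.5301 0.0109 0.141 ]
```

Run:
```python
from h import *
p,d=robot.read_camera("scene");cv2.imwrite("pics/s4.png",cv2.resize(p[165:205,270:330,::-1],None,fx=12,fy=12,interpolation=cv2.INTER_NEAREST))
for i in range(2):
    robot.read_camera("scene"); s=robot.read_state(); print(s["force"].round(2),s["tool_pos"].round(4))
```

```text
[-2.86  3.16  2.39] [0.53   0.0111 0.1409]
[-2.13  3.16  3.09] [0.53   0.0111 0.1409]
```

View pics/s4.png

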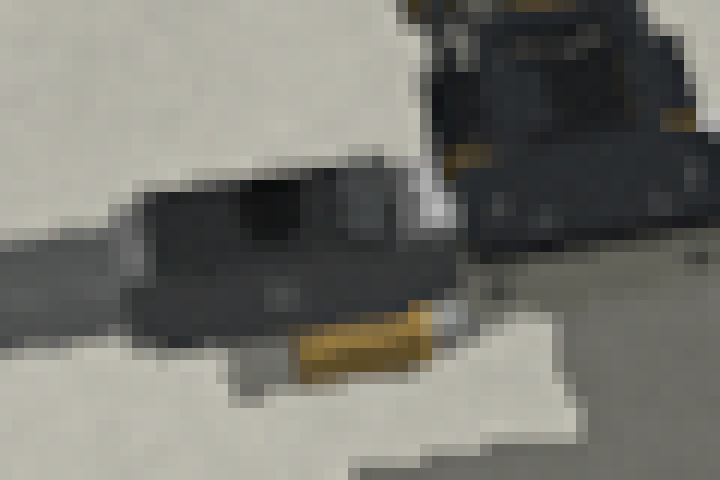

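```bash
python3 -c "
import cv2
p=cv2.imread('pics/w7.png')[225:365,230:430]
cv2.imwrite('pics/w7c.png',cv2.resize(p,None,fx=4,fy=4,interpolation=cv2.INTER_NEAREST))"
```

```text
(no output)
```

View pics/w7c.png

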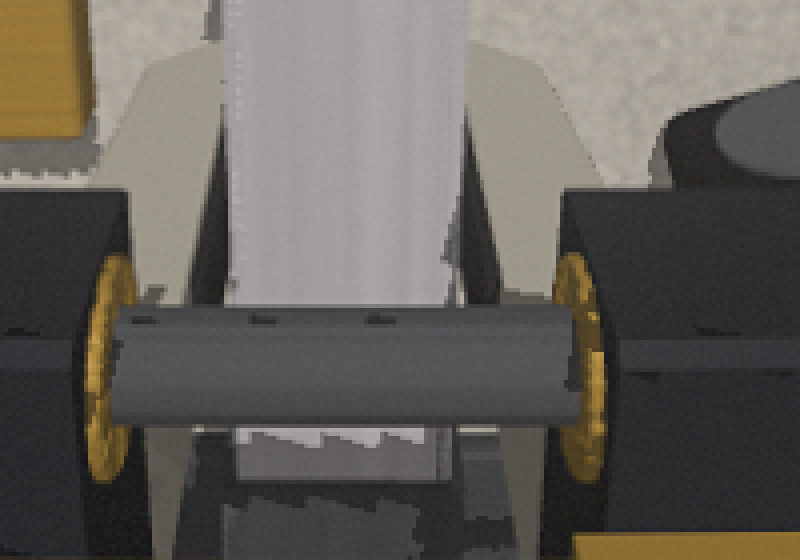

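```bash
python3 -m handwheel '-0.0003 0.0008 0 0 0 0;-0.0005 0.0016 0 0 0 0;-0.0005 0.0016 0 0 0 0'
```

```text
t: 11.0
tool_pos: [0.5299, 0.0112, 0.1409]
orientation: [-1.815, -2.564, -0.0]
force: [-2.7, 4.7, 3.3]
opening: 0.03
```

```bash
python3 -m handwheel '-0.0004 0.0011 0 0 0 0;-0.0008 0.0023 0 0 0 0;-0.0008 0.0023 0 0 0 0'
```

```text
t: 11.3
tool_pos: [0.5299, 0.0115, 0.1409]
orientation: [-1.816, -2.564, 0.0]
force: [-2.4, 2.3, 4.7]
opening: 0.0298
```

Run:
```python
from h import *
for i in range(3):
    p,d=robot.read_camera("scene"); s=robot.read_state(); print(s["force"].round(2),s["tool_pos"].round(4))
cv2.imwrite("pics/s5.png",cv2.resize(p[165:205,270:330,::-1],None,fx=12,fy=12,interpolation=cv2.INTER_NEAREST))
```

```text
[-3.27  3.16  3.2 ] [0.5298 0.0115 0.1409]
[-2.2   2.8   3.21] [0.5298 0.0115 0.1409]
[-2.87  3.31  2.25] [0.5298 0.0115 0.1409]
```

View pics/s5.png

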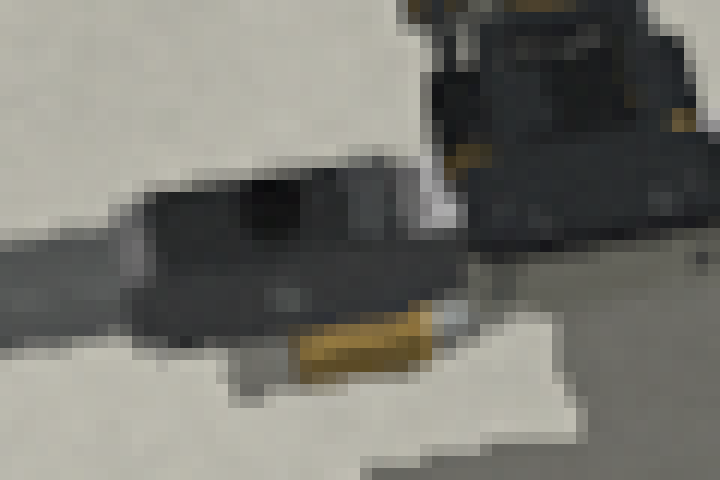

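```bash
python3 -m handwheel '-0.0004 0.0011 0 0 0 0;-0.0008 0.0023 0 0 0 0;-0.0008 0.0023 0 0 0 0;-0.0008 0.0023 0 0 0 0'
```

```text
t: 11.85
tool_pos: [0.5297, 0.0118, 0.1409]
orientation: [1.815, 2.563, -0.001]
force: [-1.7, 0.0, 2.1]
opening: 0.0298
```

```bash
python3 -m handwheel '-0.0003 0.0008 0 0 0 0;-0.0006 0.0016 0 0 0 0;-0.0006 0.0016 0 0 0 0;-0.0006 0.0016 0 0 0 0'
python3 - <<'E'
from h import *
for i in range(3):
    p,d=robot.read_camera("scene"); s=robot.read_state(); print(s["force"].round(2),s["tool_pos"].round(4))
E
```

```text
t: 12.25
tool_pos: [0.5296, 0.0123, 0.141]
orientation: [1.816, 2.563, -0.0]
force: [0.7, -3.8, 1.9]
opening: 0.0302
[-1.66 -4.14  1.59] [0.5295 0.0124 0.141 ]
[-0.76 -3.53  2.19] [0.5295 0.0124 0.141 ]
[-0.39 -3.51  1.  ] [0.5295 0.0125 0.1409]
```

```bash
python3 -m handwheel '0.0005 -0.0016 0 0 0 0;0.0011 -0.0031 0 0 0 0;0.0011 -0.0031 0 0 0 0'
python3 - <<'E'
from h import *
for i in range(3):
    p,d=robot.read_camera("scene"); s=robot.read_state(); print(s["force"].round(2),s["tool_pos"].round(4))
for c in ("scene",):
    for q in ("button_top","snap_button"): print(q,[(x["at"],x["conf"]) for x in robot.tip_of(c,q)] if q=="button_top" else [(x["rect"],x["conf"]) for x in robot.look_for(c,q)])
S=cloud("scene",d); a=np.radians(19.2); ex=np.array([np.cos(a),np.sin(a)]);ey=np.array([-np.sin(a),np.cos(a)]);A=np.array([.5565,-.061])
g=p.mean(2)
for v in range(186,194): print(v,[(int(g[v,u]),int(1000*((S[v,u,:2]-A)@ex).round(3)),int(1000*S[v,u,2])) for u in range(288,300)])
E
```

```text
t: 12.7
tool_pos: [0.5297, 0.0119, 0.1409]
orientation: [-1.815, -2.564, -0.0]
force: [-1.7, -0.9, 2.7]
opening: 0.0298
[-1.52 -0.26  3.09] [0.5297 0.0119 0.1409]
[-1.49 -0.34  2.71] [0.5297 0.0119 0.141 ]
[-1.14  0.14  2.42] [0.5297 0.0119 0.141 ]
button_top []
snap_button []
186 [(45, 10, 175), (44, 9, 174), (43, 13, 178), (44, 11, 175), (44, 17, 181), (46, 15, 178), (47, 14, 175), (47, 13, 173), (50, 16, 177), (52, 14, 174), (50, 17, 176), (51, 16, 174)]
187 [(47, 12, 174), (47, 12, 172), (48, 14, 174), (49, 14, 174), (49, 15, 173), (51, 18, 176), (54, 16, 174), (52, 18, 175), (52, 15, 170), (55, 19, 174), (53, 19, 174), (55, 18, 171)]
188 [(52, 14, 170), (52, 15, 171), (55, 19, 175), (56, 19, 173), (53, 16, 169), (59, 15, 168), (61, 16, 168), (57, 20, 171), (53, 17, 168), (55, 19, 169), (54, 16, 165), (55, 16, 164)]
189 [(55, 18, 170), (55, 16, 167), (54, 16, 165), (54, 19, 168), (61, 17, 166), (76, 14, 160), (80, 17, 164), (66, 20, 166), (54, 16, 161), (54, 19, 164), (55, 18, 161), (54, 17, 160)]
190 [(54, 15, 161), (55, 17, 162), (54, 17, 161), (54, 16, 159), (62, 12, 153), (80, 20, 163), (82, 20, 161), (67, 18, 159), (54, 18, 158), (54, 15, 153), (54, 17, 154), (53, 20, 158)]
191 [(55, 16, 157), (54, 17, 157), (54, 13, 151), (54, 16, 154), (53, 15, 152), (62, 18, 155), (63, 21, 158), (56, 21, 157), (51, 14, 147), (50, 18, 152), (56, 15, 146), (57, 17, 148)]
192 [(52, 16, 151), (51, 16, 150), (50, 20, 154), (51, 18, 152), (56, 18, 150), (57, 17, 148), (60, 16, 146), (65, 19, 149), (74, 15, 143), (86, 20, 148), (94, 17, 144), (96, 17, 143)]
193 [(69, 17, 147), (66, 18, 147), (78, 15, 142), (80, 19, 146), (85, 19, 146), (89, 17, 142), (76, -80, 17), (90, -78, 19), (103, -74, 23), (110, -74, 22), (110, -73, 22), (106, -74, 19)]
```

```bash
python3 -m handwheel '0.0005 -0.0016 0 0 0 0;0.0011 -0.0031 0 0 0 0;0.0011 -0.0031 0 0 0 0;0.0011 -0.0031 0 0 0 0'
```

```text
t: 13.35
tool_pos: [0.5298, 0.0116, 0.1409]
orientation: [-1.814, -2.563, -0.001]
force: [-4.1, 3.3, 4.5]
opening: 0.0297
```

```bash
python3 -m handwheel '-0.0004 0.0011 0 0 0 0;-0.0008 0.0023 0 0 0 0;-0.0008 0.0023 0 0 0 0'; python3 -m handwheel '0 0 0 0 0 0;0 0 0 0 0 0' 0.25; python3 look.py w8
```

```text
t: 13.65
tool_pos: [0.5298, 0.0117, 0.141]
orientation: [-1.815, -2.564, -0.0]
force: [-3.9, 2.1, 5.1]
opening: 0.0297
t: 13.85
tool_pos: [0.53, 0.0112, 0.1407]
orientation: [1.815, 2.564, -0.0]
force: [0.2, 0.4, 0.5]
opening: 0.0349
head edge profile [(14, 35), (16, 136), (18, 153), (20, 172), (22, 173), (24, 173), (26, 173), (28, 173), (30, 173), (32, 173), (34, 173), (36, 173), (38, 173), (40, 173), (42, 173)] collar [(330, 54), (332, 165), (334, 126), (336, 98), (338, 97), (340, 97), (342, 97), (344, 75), (346, 41), (348, 43), (350, 53), (352, 64), (354, 64), (356, 64), (358, 64)]
[ 0.4  0.2 -0.2] [0.53   0.0112 0.1407]
```

```bash
python3 -m handwheel '0 0 0 0 0 0;0 0 0 0 0 0;0 0 0 0 0 0;0 0 0 0 0 0' -0.4; python3 -m handwheel '0 0 0.08 0 0 0;0 0 0.16 0 0 0;0 0 0.26 0 0 0;0 0 0.36 0 0 0;0 0 0.4 0 0 0'
```

```text
t: 14.3
tool_pos: [0.5299, 0.0115, 0.1409]
orientation: [1.815, 2.564, -0.0]
force: [-0.2, 0.5, 1.0]
opening: 0.0618
t: 14.8
tool_pos: [0.5312, 0.0114, 0.2645]
orientation: [1.813, 2.561, 0.004]
force: [0.6, 0.5, 0.1]
opening: 0.0651
```

```bash
python3 -m handwheel '0.03 -0.09 0 0 0 0;0.06 -0.18 0 0 0 0;0.09 -0.27 0 0 0 0;0.12 -0.35 0 0 0 0;0.12 -0.35 0 0 0 0'; python3 look.py w9; python3 -c "
import cv2
p=cv2.imread('pics/w9.png');cv2.imwrite('pics/w9c.png',cv2.resize(p[130:300,240:400],None,fx=4,fy=4,interpolation=cv2.INTER_NEAREST)[:600])"
```

```text
t: 15.3
tool_pos: [0.5659, -0.0962, 0.2594]
orientation: [-1.819, -2.561, 0.002]
force: [0.2, 0.1, 0.6]
opening: 0.0653
head edge profile [(14, 176), (16, 176), (18, 176), (20, 176), (22, 175), (24, 175), (26, 175), (28, 175), (30, 176), (32, 175), (34, 175), (36, 175), (38, 175), (40, 175), (42, 174)] collar [(330, 61), (332, 34), (334, 35), (336, 35), (338, 34), (340, 33), (342, 67), (344, 84), (346, 85), (348, 87), (350, 89), (352, 90), (354, 125), (356, 132), (358, 134)]
[0.  0.8 0.8] [ 0.5656 -0.0946  0.2596]
```

View pics/w9.png

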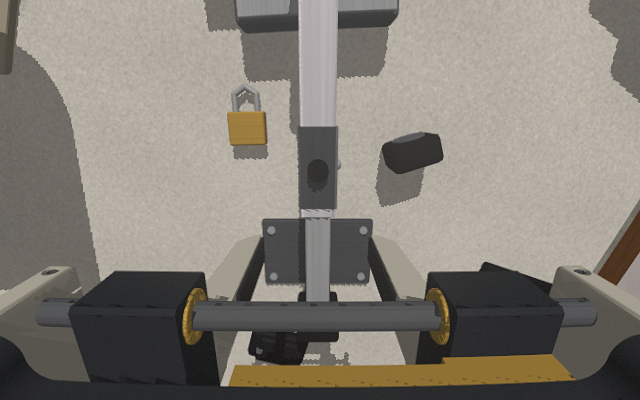

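View pics/w9c.png

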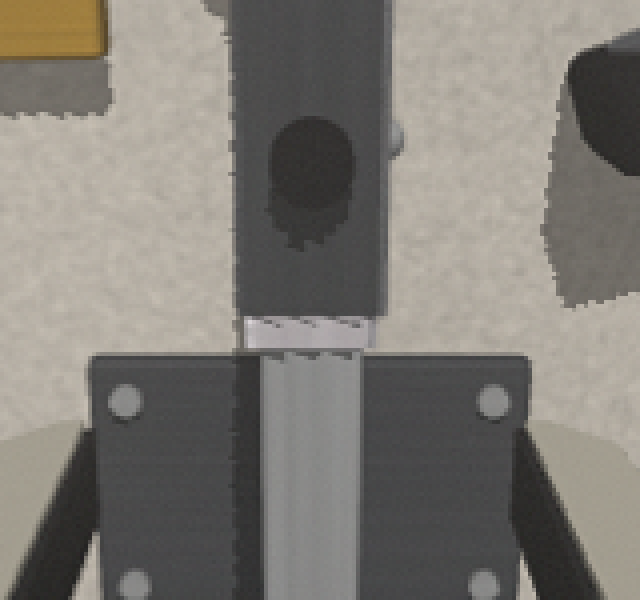

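Run:
```python
from h import *
s=robot.read_state();d=np.load("pics/w9.npy");W=cloud("wrist",d,s);Rm=R.from_rotvec(s["orientation"]).as_matrix();L=(W-s["tool_pos"])@Rm*1000
print([[tuple(np.r_[L[r,u,:2],W[r,u,2]*1000].round(1).tolist()) for u in (300,334,338,340)] for r in (160,163,166)])
robot.close_job()
```

```text
[[(44.0, -12.2, 178.8), (43.9, 16.8, 177.9), (41.6, 21.4, 162.8), (16.8, 37.0, 1.5)], [(41.3, -12.3, 178.1), (41.3, 16.9, 178.0), (39.3, 21.2, 165.7), (38.8, 23.3, 162.5)], [(38.8, -12.3, 178.8), (38.5, 17.0, 177.1), (36.5, 21.3, 165.3), (36.4, 23.2, 164.6)]]
the job is handed in; nothing more can be done
```

The boom is locked in the collar hole, the gripper is clear, and I handed the job in at about 15.4 s of the 34 s allowed.

**What I did**
- I pinched the tube and button together until the button was flush, with the opening reading 30 mm.
- I drew the tube out at 5 to 20 mm/s. Drag peaked at about 9 N while the button wedged under the wall, then ran at about 6 N.
- At about 77 mm the drag vanished and the button pushed back. I eased off and tested the lock with small moves of about 1 mm. That put roughly 4 to 5 N on the tool in the backward test.
- I then let go and lifted clear.

**What the last checks showed**
- **Lock:** after release the tube did not slide back.
- **Button:** the last wrist picture shows it standing out through the collar's side. I measured it about 4 to 5 mm proud (4.5 mm expected).
- **Padlock and tape measure:** both look unmoved in that picture. I did not re-check the mouse, mug, stapler or valve, but the arm never went near them.

**What disagreed or failed**
- My estimate of the hole position from the scene camera was about 80 to 82 mm, against about 77 to 78 mm found by feel.
- The networks did not find the button in the scene picture, so the lock is judged from force feel, the wrist picture and its depth.

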